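# Check the heat sink's temperature and shut the test cage

### The arm

A 7-joint arm with a two-finger parallel gripper is mounted at the origin on the work surface. World frame = base frame: x ahead of the robot, y to its left, z up, the work surface at z = 0. Lengths are in m, angles in degrees, forces in N, time in s.
With the tool pointing down it reaches from about 0.35 to 0.775 m from the base axis. Payload 3.1 kg.
Tool frame: the origin (TCP) lies on the centre line of the jaws, within the pads' length; the fingertips stand 19 mm ahead of it and the grasp point (between the pads) is the TCP; z points along the fingers, y is the line along which they close (so a half turn about z gives the same grasp; the last joint's range is limited). The gripper opens to 85 mm and grips with 20 to 120 N. Pads are 22 mm wide; open, the fingers measure 114 mm over their backs; the gripper's body (76 mm by 85 mm) begins 54 mm behind the grasp point. The pads swing forward as they close: fully open they stand 13 mm farther back than shut.
Start: joints at [62.584, 17.813, 0.802, 86.603, -0.252, 75.585, -1.558], TCP at [0.233, -0.498, 0.23] pointing down, gripper open.
Joint ranges: [-154.91, 154.91], [-16.99, 109.72], [-72.82, 74.43], [7.12, 147.25], [-82.49, 262.49], [11.32, 116.49], [-174.64, 174.64]. Speed limits (degrees/s): [159.86, 159.86, 180, 180, 180, 180, 180].

### API

Orientations are given as a 3x3 rotation matrix whose columns are the frame's x, y, z axes.
In Python, from workcell import observe, viewer, ctrl gives the robot as it stands. The module is installed in compiled form; this text tells all that it offers.
- The arm moves only by the shell command python3 -m creep 'ROWS' [OPENING] [FORCE]. ROWS is a JSON object of lists of equal length, an entry for each row: "slide": the shift along the world's x, y, z in units of 0.15 m (1.0 is 0.15 m), a list of three; "dr": the turn, a rotation vector about the world's x, y, z in units of 90 degrees (1.0 is 90 degrees), a list of three. In form: {"slide": [[dx, dy, dz], ...], "dr": [[wx, wy, wz], ...]}. A call has 1 to 10 rows; each row is the pose to reach, as a shift and turn from the pose commanded when the call began; what a row does not reach only later rows make up. A row lasts 1/12 s, in which the tool goes at most 41.7 mm and 7.16 degrees, less where a joint would pass 70% of its speed; a pose out of reach is approached as far as the arm can. A call with a number of a shift or a turn outside -1 to 1 is refused whole. A call with a gripper value outside its range is refused whole. OPENING is the gripper command: -1 is shut, 1 is fully open, values between are in proportion, set as the call begins (- or left out, the last holds). The fingers move at their own pace and stop on an object; FORCE is the grip in N (left out, the last holds). Time passes only in rows, so rows that repeat a pose let the fingers close. It gives the time, the measured TCP pose, the force, the opening and the grip force at its end, in the units of the state.
- observe(): the state, without advancing time (a new reading comes with each control period).
- viewer.get_image(name): name is "scene" or "top" or "wrist"; returns a dict with "frame" (480x640x3 uint8, red, green, blue), "fx", "fy", "cx", "cy" (pixels), "world_from_camera" (4x4, takes a point from camera to world coordinates); the wrist camera has in their place "tool_from_camera" (4x4, takes a point from camera to tool coordinates, whose origin is the TCP and whose axes are the flange's). Camera axes: x right, y down, z forward; pixel columns grow to the right and rows downward; lengths in m; the calibration is good to about 2 mm. A picture is of the moment at which its call begins: read the wrist's pose just before it. There is no depth.
- ctrl.job_done(): hands the job in; it is judged then, once.
The state is a dict: "t": time; "qpos": joint angles; "qvel": joint speeds; "joint_torque": joint torques, N m; "tool_pos": TCP position; "tcp_rot": TCP orientation; "ft_force": force on the tool from outside, world axes, zero at the start; "moment": the same for the moment, N m; "width": finger opening in m; "grip_force": force on a finger pad.
Only numpy, scipy, OpenCV 4.12 (cv2) and the standard library are available. Lean on these libraries where they do the work, as an engineer would, in place of code of your own. Each camera call takes 0.05 s, during which the arm holds its last target. There are 200 camera calls.

### The job

Take the spot thermometer from its dock and, through the cage's open front, aim it squarely at the pale disc on the finned heat sink (not the transformer beside it) from about 80 mm away, holding it steady for two seconds without touching either part. Stand the thermometer back in its dock, then push the cage door shut until it snaps home on its catch. Leave everything else on the bench where it is.

Things in the scene. Friction and masses are not known exactly. Their poses are not given: they have to be found in the camera images.
- thermometer: Hand-held spot thermometer, loose, 0.25 kg, 150 mm long, standing nose-down in its dock. Origin: centre of the flat nose face; +z runs up the handle, so it measures along -z. Black bell nose 54 mm across at z 0-12 mm, narrowing to 36 mm at z 50; square grey handle 34 x 34 mm, z 60-150 mm, flats facing its x and y axes.
- spot (a point): The thermometer's measuring spot: the point 80 mm straight ahead of the nose face (thermometer z = -80 mm). It should fall on the disc being measured.
- dock: Fixed dock: black base plate 100 x 100 x 8 mm with a grey ring on it (inner diameter 78 mm, outer 86 mm, top 18 mm above the bench). Origin: centre of the underside, on the bench. The thermometer's nose stands on the plate, 8 mm above the bench, inside the ring.
- cage: Fixed test cage of green sheet and bars, 180 deep (x) x 256 wide (y) x 210 mm tall. Origin: centre of underside; +x from open front to back. Front opening at x -90 mm; side walls at y +/-125, floor 20 mm thick, front beam z 202-210 mm, roof bars 40 mm apart at z 205. Heat sink and transformer stand in it side by side, either way round.
- heatsink: Finned aluminium heat sink fixed in the cage, 56 x 70 x 32 mm, the only finned thing there. Origin: centre of the face of the pale 30 mm disc amid its fins, 65 mm above the bench, 30 mm behind the front opening. +z: outward normal of the disc, up and out of the front opening, 29 degrees from vertical.
- transformer: Transformer in the cage beside the heat sink: smooth dark block of similar size with the same 30 mm pale disc, same frame and slant. Not to be measured.
- door (a joint): Hinge angle of the cage door (rad): 0 shut and seated on its ball catch, grows as the free edge swings out towards the robot; starts wide open (1.6 to 1.95). The catch resists over the last 0.08 rad (about 4 N at the free edge), then snaps home.
- door_hinge (a point): Lower end of the hinge axis, at the cage's front corner on its +y side (cage x -90, y 125, z 24 mm). Turns with the door: the door runs 250 mm along its -y, is 12 mm thick (x -12 to 0, outer face at x -12) and 172 mm tall (z 0-172). A vertical bar handle (z 75-155) stands 35 mm off the outer face at y -225 mm.
- door_push (a point): A point on the door's outer face, 150 mm from the hinge and 135 mm above the door's lower edge, clear of the handle. Same axes as door_hinge.
- meter: Bystander: black hand multimeter lying flat, 150 x 78 x 36 mm. Origin: centre of its underside.
- spraycan: Bystander: bare metal spray can standing, 60 mm diameter, 150 mm tall. Origin: centre of its underside.
- spool: Bystander: solder spool standing on its end, 72 mm diameter, 50 mm tall. Origin: centre of its underside.
- carton: Bystander: cardboard box 90 x 130 x 70 mm. Origin: centre of its underside.
- jar: Bystander: amber glass jar with metal lid, 68 mm diameter, 80 mm tall. Origin: centre of its underside.
- driver: Bystander: screwdriver lying along its x axis. Origin: centre of its underside.
- wrench: Bystander: steel wrench lying along its x axis. Origin: centre of its underside.
Things that resemble listed ones, but are neither listed nor needed, are in the scene too. What is shaped like the thermometer but pink is not meant.

How it is judged (in metres and radians):
On the way, in this order (a step that is already met when the one before it is completed fails the run):
1. The thermometer, held in the fingers, is aimed at the heat sink's disc: spot within 15 mm sideways and 25 mm in range of the disc's centre, within 10 degrees of square, kept steady for 1 s (x of spot in the frame of heatsink between -0.015 and 0.015 m and y of spot in the frame of heatsink between -0.015 and 0.015 m and z of spot in the frame of heatsink between -0.025 and 0.025 m and angle between the z axis of thermometer and the z axis of heatsink, either way round below 0.17 rad and contact force between the fingers and thermometer above 0.5 N and linear speed of thermometer below 0.03 m/s and angular speed of thermometer below 0.2 rad/s), for 1 s.
2. The thermometer stands upright in its dock, let go (horizontal distance between thermometer and dock below 0.015 m and z of thermometer in the frame of dock between 0.004 and 0.013 m and angle between thermometer's own z axis and vertical below 0.1 rad and contact force between the fingers and thermometer below 0.05 N), for 0.2 s.
3. The door is shut on its catch (value of joint door below 0.025 rad), for 0.3 s.
At the end, for the whole second after the job is handed in: The thermometer stands upright (within 6 degrees) and at rest in its dock, within 15 mm of its centre, let go, and the door is shut on its catch (under 0.025 rad) (all of step 2 and linear speed of thermometer below 0.02 m/s and value of joint door below 0.025 rad); the robot touches nothing.
It fails at once if heat sink or transformer touched (over 1 N) (contact force between any of heatsink, transformer and anything else above 1 N).
It fails at once if thermometer dropped: let go more than 30 mm above its place, or lying off its dock (contact force between the fingers and thermometer below 0.02 N and (z of thermometer in the frame of dock above 0.038 m or angle between thermometer's own z axis and vertical above 1 rad)).
It fails at once if a bystander moved more than 40 mm (distance of any of meter, spraycan, spool, carton, jar, driver, wrench from where it was at the start of the episode above 0.04 m).
It also fails if it takes over 72 s, if anything falls off the work surface, if the arm or the gripper's body presses on something with over 40 N, if the wrist force passes 120 N, or if a joint passes its speed limit or range.

## Working session

There is one attempt and no reset: what is moved stays moved. The work goes in short steps, Python scripts to look and compute and a shell command to move; the robot and the scene stay as the last step left them, time stands still between calls to the robot, and variables do not carry over. Pictures are saved under pics/ and viewed, at most 10 in all, crops included, and the job is handed in when it is done.

```bash
mkdir -p pics
cat > h.py <<'E'
import numpy as np,cv2
from workcell import observe,viewer,ctrl
def grab(n,f):
    s=observe(); d=viewer.get_image(n); cv2.imwrite('pics/'+f,d['frame'][:,:,::-1])
    if n=='wrist':
        T=np.eye(4);T[:3,:3]=s['tcp_rot'];T[:3,3]=s['tool_pos'];d['W']=T@d['tool_from_camera']
    else: d['W']=np.array(d['world_from_camera'])
    np.savez('pics/'+f[:-4]+'.npz',W=d['W'],K=[d['fx'],d['fy'],d['cx'],d['cy']])
    return d
def ray(f,u,v):
    z=np.load('pics/'+f+'.npz');W=z['W'];fx,fy,cx,cy=z['K']
    r=W[:3,:3]@np.array([(u-cx)/fx,(v-cy)/fy,1]);return W[:3,3],r/np.linalg.norm(r)
def onz(f,u,v,h):
    o,r=ray(f,u,v);return o+r*(h-o[2])/r[2]
def proj(f,p):
    z=np.load('pics/'+f+'.npz');W=z['W'];fx,fy,cx,cy=z['K']
    c=W[:3,:3].T@(np.array(p)-W[:3,3]);return fx*c[0]/c[2]+cx,fy*c[1]/c[2]+cy
def tri(a,b):
    (o,r),(p,q)=ray(*a),ray(*b)
    k=np.linalg.lstsq(np.c_[r,-q],p-o,rcond=None)[0]
    A=o+k[0]*r;B=p+k[1]*q;return (A+B)/2,np.linalg.norm(A-B)
E
python3 - <<'E'
from h import *
for n in('scene','top'):
    grab(n,n+'0.png'); print(np.load('pics/'+n+'0.npz')['W'].round(3))
s=observe();print(s['t'],s['tool_pos'],s['tcp_rot'],s['width'])
E
```

```text
[[-0.538  0.715 -0.446  1.134]
 [ 0.843  0.463 -0.274  0.348]
 [ 0.011 -0.523 -0.852  1.258]
 [ 0.     0.     0.     1.   ]]
[[-0.015 -0.983  0.184  0.182]
 [-1.     0.015  0.002 -0.01 ]
 [-0.005 -0.184 -0.983  1.667]
 [ 0.     0.     0.     1.   ]]
0.1 [ 0.2323935  -0.49775421  0.22891292] [[ 9.06100131e-01  4.23062148e-01 -9.85280526e-04]
 [ 4.23063289e-01 -9.06098067e-01  1.93574475e-03]
 [-7.38204477e-05 -2.17081459e-03 -9.99997641e-01]] 0.08549275607501362
```

View pics/scene0.png

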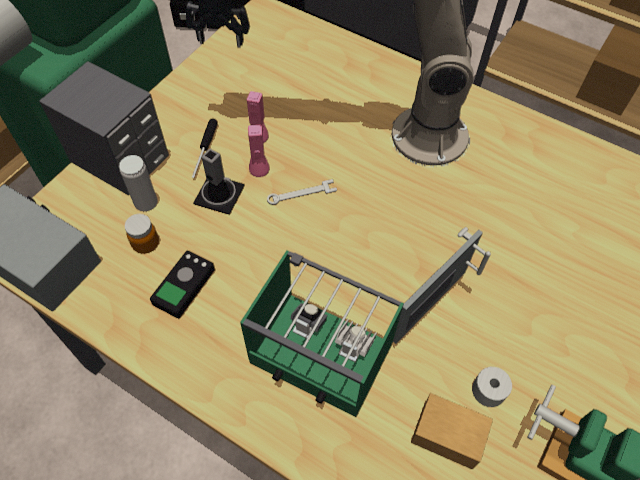

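View pics/top0.png

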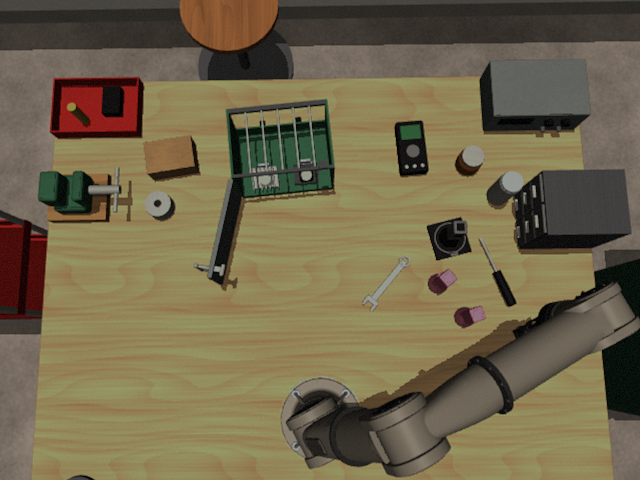

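The thermometer stands in its dock at scene (217,180) / top (452,235). In the top view the cage is at (282,150) with the door open toward the robot, the heat sink is at (264,178) and the transformer is at (307,172). I'll zoom in on both.

Run:
```python
import cv2,numpy as np
t=cv2.imread('pics/top0.png');s=cv2.imread('pics/scene0.png')
r=lambda a,x,y,w,h:cv2.resize(a[y:y+h,x:x+w],(w*4,h*4),interpolation=cv2.INTER_CUBIC)
a=r(t,205,90,135,140) ;b=r(t,420,205,60,65)
o=np.zeros((600,800,3),np.uint8);o[:560,:540]=a;o[:260,545:785]=b
o[300:600,545:785]=cv2.resize(s[145:220,190:250],(240,300),interpolation=cv2.INTER_CUBIC)
cv2.imwrite('pics/c1.png',o)
cv2.imwrite('pics/c2.png',r(s,235,235,200,150)[:600,:800])
```

```text
(no output)
```

View pics/c1.png

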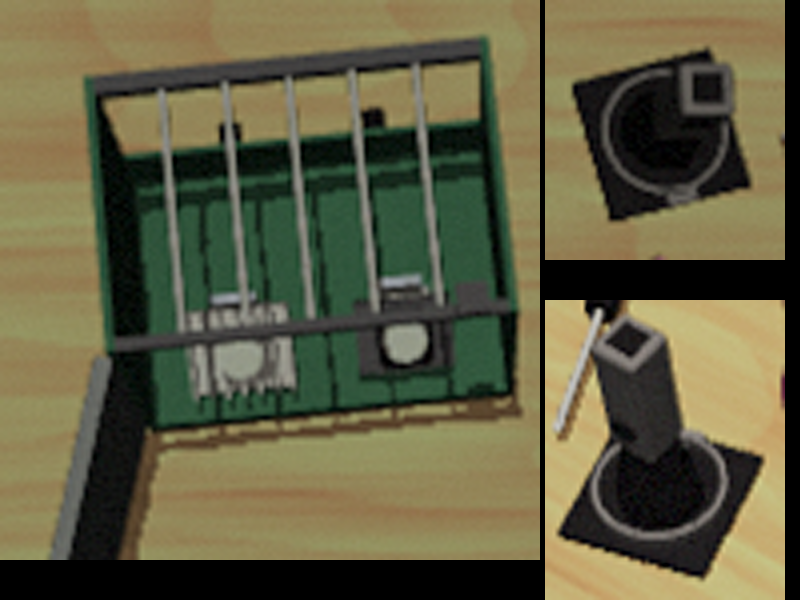

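View pics/c2.png

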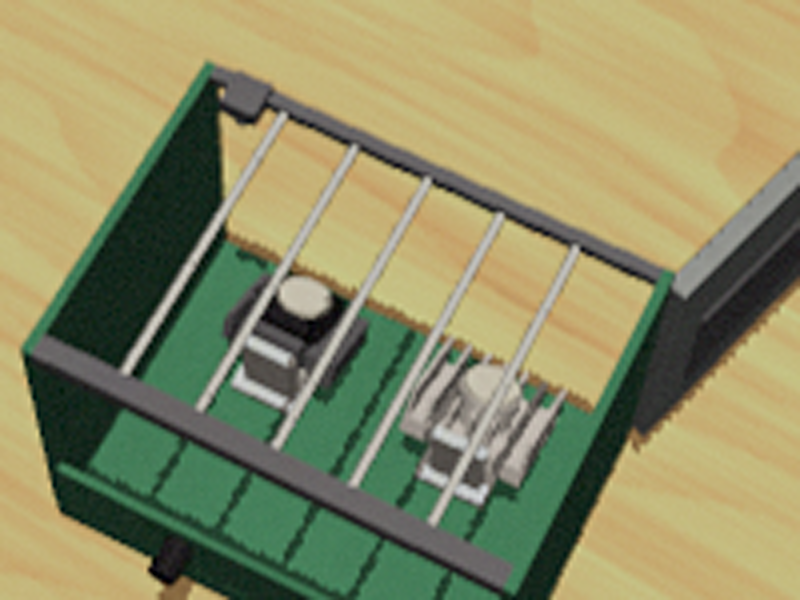

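Run:
```python
from h import *
P=lambda x,y,h:onz('top0',205+x/4,90+y/4,h)
print('roof',[P(*c,.21).round(3) for c in((88,78),(487,38),(517,312),(110,352))])
print('disc hs',tri(('top0',205+240/4,90+357/4),('scene0',235+490/4,235+385/4)),P(240,357,.065))
print('disc tr',tri(('top0',205+405/4,90+343/4),('scene0',235+305/4,235+298/4)),P(405,343,.065))
D=lambda x,y,h:onz('top0',420+(x-545)/4,205+y/4,h)
S=lambda x,y,h:onz('scene0',190+(x-545)/4,145+(y-300)/4,h)
a=np.array([D(*c,.008) for c in((573,83),(710,50),(750,185),(612,221))]);print('dock',a.mean(0),a.round(3))
a=np.array([S(*c,.008) for c in((558,535),(703,577),(764,458))]);print('dock scene',(a[0]+a[2])/2,a.round(3))
a=np.array([D(*c,.158) for c in((680,63),(730,63),(733,115),(681,115))]);print('handle',a.mean(0),a.round(3))
a=np.array([S(*c,.158) for c in((592,347),(627,318),(668,345),(634,372))]);print('handle s',a.mean(0),a.round(3))
print('door tip top z.196?', [onz('top0',u,v,.196).round(3) for u,v in((230,180),(210,280),(222,283))])
```

```text
roof [array([0.771, 0.225, 0.21 ]), array([ 0.793, -0.026,  0.21 ]), array([ 0.614, -0.041,  0.21 ]), array([0.593, 0.209, 0.21 ])]
disc hs (array([0.63057439, 0.14193634, 0.06131186]), np.float64(0.0029539442156833354)) [0.62901113 0.14296271 0.065     ]
disc tr (array([0.63953367, 0.03060839, 0.05797873]), np.float64(0.0025590478472473635)) [0.63701511 0.0316016  0.065     ]
dock [ 0.46883984 -0.35626286  0.008     ] [[ 0.506 -0.298  0.008]
 [ 0.527 -0.393  0.008]
 [ 0.433 -0.415  0.008]
 [ 0.41  -0.32   0.008]]
dock scene [ 0.47343098 -0.35563582  0.008     ] [[ 0.533 -0.392  0.008]
 [ 0.509 -0.296  0.008]
 [ 0.414 -0.32   0.008]]
handle [ 0.47124355 -0.35437738  0.158     ] [[ 0.488 -0.339  0.158]
 [ 0.488 -0.37   0.158]
 [ 0.454 -0.37   0.158]
 [ 0.455 -0.338  0.158]]
handle s [ 0.47600245 -0.35297301  0.158     ] [[ 0.489 -0.371  0.158]
 [ 0.461 -0.367  0.158]
 [ 0.464 -0.335  0.158]
 [ 0.491 -0.339  0.158]]
door tip top z.196? [array([0.592, 0.217, 0.196]), array([0.344, 0.262, 0.196]), array([0.337, 0.233, 0.196])]
```

The measurements agree with the cage geometry (yaw about 4.8°, heat-sink disc at 0.629, 0.142, 0.065). The dock is near (0.471, -0.356). Moving above the thermometer.

```bash
python3 -m creep '{"slide":[[0.8,0.47,0.35],[0.8,0.47,0.35],[0.8,0.47,0.35],[0.8,0.47,0.35],[0.8,0.47,0.35]],"dr":[[0,0,-0.278],[0,0,-0.278],[0,0,-0.278],[0,0,-0.278],[0,0,-0.278]]}' 1 40
python3 -m creep '{"slide":[[0.79,0.48,0.2],[0.79,0.48,0.2],[0.79,0.48,0.2],[0.79,0.48,0.2],[0.79,0.48,0.2],[0.79,0.48,0.2],[0.79,0.48,0.2]],"dr":[[0,0,0],[0,0,0],[0,0,0],[0,0,0],[0,0,0],[0,0,0],[0,0,0]]}'
python3 -c "
from h import *
grab('wrist','w1.png');s=observe();print(s['tool_pos'],s['tcp_rot'],np.load('pics/w1.npz')['W'].round(3),proj('w1',(.472,-.354,.158)))"
```

```text
t: 0.52
tool_pos: [0.3619, -0.4223, 0.2845]
tcp_rot: [[1.0, 0.012, 0.009], [0.012, -1.0, 0.001], [0.009, -0.001, -1.0]]
ft_force: [1.4, -0.1, 0.5]
width: 0.0854
grip_force: 0.0
t: 1.1
tool_pos: [0.4696, -0.3571, 0.3116]
tcp_rot: [[1.0, -0.002, -0.003], [-0.002, -1.0, -0.0], [-0.003, 0.0, -1.0]]
ft_force: [-0.3, -0.2, -0.2]
width: 0.0852
grip_force: 0.0
[ 0.4692363  -0.35753672  0.31174465] [[ 9.99992995e-01 -2.93607107e-03 -2.32163448e-03]
 [-2.93739433e-03 -9.99995525e-01 -5.66763102e-04]
 [-2.31996004e-03  5.73578687e-04 -9.99997144e-01]] [[-0.003 -0.957 -0.289  0.543]
 [-1.     0.003 -0.    -0.358]
 [ 0.001  0.289 -0.957  0.456]
 [ 0.     0.     0.     1.   ]] (np.float64(307.83188022399685), np.float64(210.36092543777912))
```

View pics/w1.png

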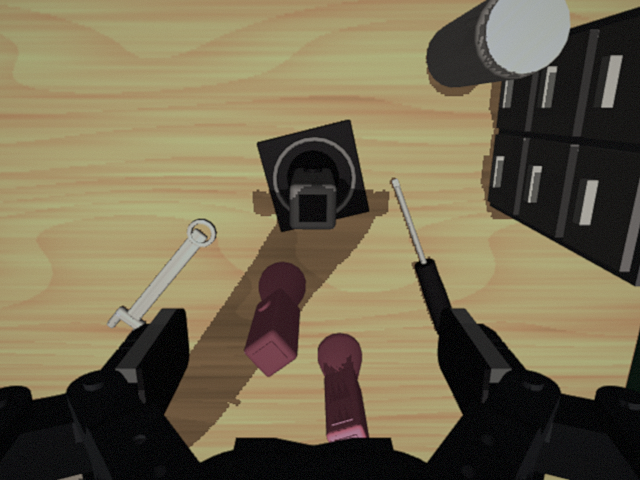

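The wrist view shows the handle top square at (291–335, 188–229), aligned with the tool. The dock plate corners are (258,144), (350,120), (369,209) and (280,231). The pink decoys are clear of the fingers.

```bash
python3 -c "
from h import *
a=np.array([onz('w1',u,v,.158) for u,v in((291,188),(335,188),(335,229),(291,229))]);print(a.round(3),a.mean(0))
print(np.mean([onz('w1',u,v,.008) for u,v in((258,144),(350,120),(369,209),(280,231))],0))
print(onz('w1',270,352,.158),onz('w1',527,36,.15))"
```

```text
[[ 0.488 -0.342  0.158]
 [ 0.488 -0.373  0.158]
 [ 0.458 -0.374  0.158]
 [ 0.458 -0.342  0.158]] [ 0.47314308 -0.35772114  0.158     ]
[ 0.47212341 -0.35917229  0.008     ]
[ 0.35619096 -0.3230441   0.158     ] [ 0.58744722 -0.49908393  0.15      ]
```

```bash
python3 -m creep '{"slide":[[0.02,0,-0.7],[0.02,0,-0.7],[0.02,0,-0.7],[0.02,0,-0.7]],"dr":[[0,0,0],[0,0,0],[0,0,0],[0,0,0]]}'
python3 -m creep '{"slide":[[0,0,-0.2],[0,0,-0.4],[0,0,-0.58],[0,0,-0.58],[0,0,-0.58]],"dr":[[0,0,0],[0,0,0],[0,0,0],[0,0,0],[0,0,0]]}'
python3 -m creep '{"slide":[[0,0,0],[0,0,0],[0,0,0],[0,0,0],[0,0,0],[0,0,0],[0,0,0],[0,0,0]],"dr":[[0,0,0],[0,0,0],[0,0,0],[0,0,0],[0,0,0],[0,0,0],[0,0,0],[0,0,0]]}' -1 50
```

```text
t: 1.48
tool_pos: [0.4686, -0.355, 0.2007]
tcp_rot: [[1.0, -0.003, -0.012], [-0.003, -1.0, 0.007], [-0.012, -0.007, -1.0]]
ft_force: [-1.5, 0.6, -0.5]
width: 0.0853
grip_force: 0.0
t: 1.9
tool_pos: [0.4731, -0.3568, 0.1208]
tcp_rot: [[1.0, -0.002, -0.001], [-0.002, -1.0, 0.0], [-0.001, -0.0, -1.0]]
ft_force: [-0.5, -0.2, 0.8]
width: 0.0851
grip_force: 0.0
t: 2.57
tool_pos: [0.4752, -0.3567, 0.1221]
tcp_rot: [[1.0, 0.0, 0.003], [0.0, -1.0, -0.002], [0.003, 0.002, -1.0]]
ft_force: [0.1, -0.4, 6.2]
width: 0.0334
grip_force: 51.4
```

```bash
python3 -m creep '{"slide":[[0,0,0.1],[0,0,0.3],[0,0,0.5],[0,0,0.7],[0,0,0.9],[0,0,1],[0,0,1]],"dr":[[0,0,0],[0,0,0],[0,0,0],[0,0,0],[0,0,0],[0,0,0],[0,0,0]]}'
python3 -m creep '{"slide":[[0,0.1,0.1],[0,0.3,0.2],[0,0.5,0.2],[0,0.7,0.2],[0,0.9,0.2],[0,1,0.2]],"dr":[[0,0,0],[0,0,0],[0,0,0],[0,0,0],[0,0,0],[0,0,0]]}'
python3 -m creep '{"slide":[[0,0.2,0],[0,0.4,0],[0,0.6,0],[0,0.8,0],[0,1,0]],"dr":[[0,0,0],[0,0,0],[0,0,0],[0,0,0],[0,0,0]]}'
python3 -m creep '{"slide":[[0,0.2,0],[0,0.4,0],[-0.1,0.6,0],[-0.15,0.8,0],[-0.17,1,0],[-0.17,1.0,0],[-0.17,1,0],[-0.17,1,0]],"dr":[[0.005,-0.06,0],[0.01,-0.12,0],[0.015,-0.18,0],[0.02,-0.24,0],[0.025,-0.3,0],[0.027,-0.321,0],[0.027,-0.321,0],[0.027,-0.321,0]]}'
python3 -c "
from h import *
grab('wrist','w2.png');grab('scene','s2.png');s=observe();print(s['tool_pos'],s['tcp_rot'],proj('w2',(.629,.142,.065)))"
```

```text
t: 3.15
tool_pos: [0.4758, -0.3568, 0.2743]
tcp_rot: [[1.0, 0.0, 0.006], [0.0, -1.0, -0.004], [0.006, 0.004, -1.0]]
ft_force: [0.4, -0.8, -2.2]
width: 0.0334
grip_force: 50.7
t: 3.65
tool_pos: [0.4736, -0.1999, 0.298]
tcp_rot: [[1.0, 0.006, -0.004], [0.006, -1.0, 0.005], [-0.004, -0.005, -1.0]]
ft_force: [0.3, 1.3, -2.4]
width: 0.0333
grip_force: 50.7
t: 4.07
tool_pos: [0.4726, -0.0543, 0.2978]
tcp_rot: [[1.0, 0.0, -0.005], [0.0, -1.0, 0.001], [-0.005, -0.001, -1.0]]
ft_force: [1.7, 0.1, -2.4]
width: 0.0335
grip_force: 50.7
t: 4.73
tool_pos: [0.4468, 0.0934, 0.2978]
tcp_rot: [[0.878, 0.01, 0.479], [-0.009, -0.999, 0.039], [0.479, -0.039, -0.877]]
ft_force: [0.3, 0.1, -2.1]
width: 0.0332
grip_force: 50.7
[0.44884248 0.09285374 0.29942698] [[ 0.87686353  0.008294    0.48066782]
 [-0.01233188 -0.99913408  0.03973678]
 [ 0.48058118 -0.04077127 -0.87600196]] (np.float64(274.5240583546741), np.float64(134.87161442133464))
```

View pics/w2.png

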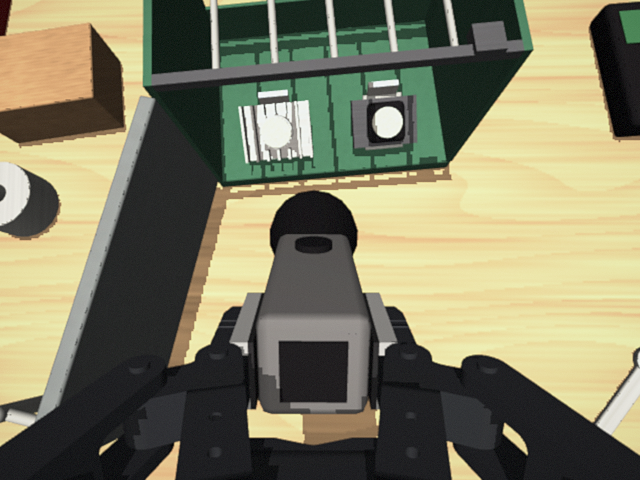

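The wrist view shows the finned disc at (276,131), against a prediction of (274,135). The thermometer sits straight in the grip and the transformer is at (387,123). Refining the target.

```bash
python3 -c "
from h import *
d,e=tri(('top0',265,179.25),('w2',276,131));print(d,e,onz('w2',276,131,.065))
s=observe();R=s['tcp_rot']
d=(onz('w2',276,131,.065)+np.array([.629,.142,.065]))/2
n=np.array([-.483,-.040,.875]);print(d+.194*n-s['tool_pos'],(d+.194*n-s['tool_pos'])/.15)
f=s['tool_pos']+.036*-R[:,2];print([proj('w2',f+R@np.array([a,b,0])) for a,b in((.017,.017),(.017,-.017),(-.017,.017),(-.017,-.017))])"
```

```text
[0.62442529 0.13976923 0.08246572] 0.003114457530765553 [0.63317812 0.1406254  0.065     ]
[ 0.08854458  0.04069896 -0.06467698] [ 0.5902972   0.27132642 -0.43117984]
[(np.float64(373.90168368113285), np.float64(308.6658256130571)), (np.float64(252.43920758704687), np.float64(308.5791188367077)), (np.float64(369.066806173299), np.float64(410.5399595617233)), (np.float64(256.8495837878927), np.float64(410.5250082264889))]
```

```bash
python3 -m creep '{"slide":[[0.05,0.27,0],[0.12,0.27,-0.1],[0.22,0.27,-0.2],[0.32,0.27,-0.28],[0.42,0.27,-0.34],[0.52,0.27,-0.4],[0.59,0.27,-0.43],[0.59,0.27,-0.43],[0.59,0.27,-0.43],[0.59,0.27,-0.43]],"dr":[[0,0,0],[0,0,0],[0,0,0],[0,0,0],[0,0,0],[0,0,0],[0,0,0],[0,0,0],[0,0,0],[0,0,0]]}'
python3 -c "
from h import *
grab('wrist','w3.png');grab('scene','s3.png');s=observe();print(s['tool_pos'],s['tcp_rot'])
p=s['tool_pos']+s['tcp_rot'][:,2]*.194;print('spot',p,proj('w3',(.631,.1413,.065)))
a=cv2.imread('pics/w3.png')[0:300,120:520];b=cv2.resize(cv2.imread('pics/s3.png')[225:375,235:435],(400,300))
cv2.imwrite('pics/c3.png',np.hstack([a,b]))"
```

```text
t: 5.67
tool_pos: [0.5373, 0.1341, 0.2357]
tcp_rot: [[0.876, 0.009, 0.482], [-0.012, -0.999, 0.04], [0.482, -0.041, -0.875]]
ft_force: [-0.4, 0.0, -1.9]
width: 0.0332
grip_force: 51.6
[0.53710603 0.13458557 0.23634071] [[ 0.87537322  0.01029782  0.48333805]
 [-0.01059917 -0.999124    0.04048312]
 [ 0.48333154 -0.04056083 -0.87449725]]
spot [0.63087361 0.14243929 0.06668824] (np.float64(312.90721214386184), np.float64(202.83438237982045))
```

View pics/c3.png

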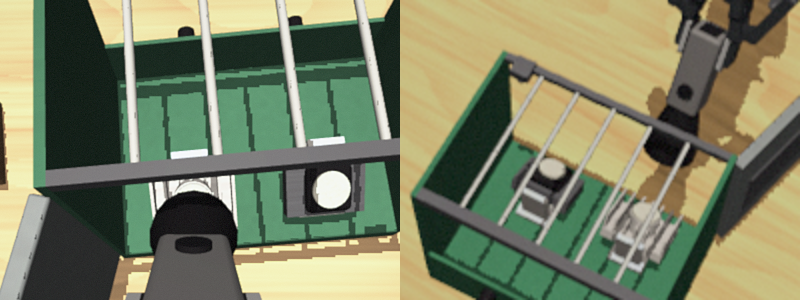

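The thermometer points at the finned part, with the disc just ahead of the nose at wrist x≈313, where it was predicted. Holding for 2.5 s, then retreating.

```bash
Z='{"slide":[[0,0,0]],"dr":[[0,0,0]]}'
for i in 1 2 3; do python3 -m creep '{"slide":[[0,0,0],[0,0,0],[0,0,0],[0,0,0],[0,0,0],[0,0,0],[0,0,0],[0,0,0],[0,0,0],[0,0,0]],"dr":[[0,0,0],[0,0,0],[0,0,0],[0,0,0],[0,0,0],[0,0,0],[0,0,0],[0,0,0],[0,0,0],[0,0,0]]}'|head -2; done
python3 -m creep '{"slide":[[-0.08,-0.05,0.04],[-0.2,-0.1,0.12],[-0.32,-0.15,0.22],[-0.44,-0.2,0.32],[-0.55,-0.25,0.42],[-0.59,-0.27,0.43],[-0.59,-0.27,0.43]],"dr":[[0,0,0],[0,0,0],[0,0,0],[0,0,0],[0,0,0],[0,0,0],[0,0,0]]}'
python3 -m creep '{"slide":[[0,-0.2,0],[0,-0.4,0],[0.1,-0.6,0],[0.15,-0.8,0],[0.17,-1,0],[0.17,-1.0,0],[0.17,-1,0],[0.17,-1,0]],"dr":[[-0.005,0.06,0],[-0.01,0.12,0],[-0.015,0.18,0],[-0.02,0.24,0],[-0.025,0.3,0],[-0.027,0.321,0],[-0.027,0.321,0],[-0.027,0.321,0]]}'
python3 -m creep '{"slide":[[0,-0.2,0],[0,-0.4,0],[0,-0.6,0],[0,-0.8,0],[0,-1,0]],"dr":[[0,0,0],[0,0,0],[0,0,0],[0,0,0],[0,0,0]]}'
python3 -m creep '{"slide":[[0,-0.2,0],[0,-0.4,0],[0,-0.6,0],[0,-0.8,0],[0,-0.95,0],[0,-1,0],[0,-1,0],[0,-1,0]],"dr":[[0,0,0],[0,0,0],[0,0,0],[0,0,0],[0,0,0],[0,0,0],[0,0,0],[0,0,0]]}'
python3 -c "
from h import *
grab('top','t4.png');s=observe();print(s['tool_pos'],s['tcp_rot'])"
```

```text
t: 6.6
tool_pos: [0.5372, 0.1346, 0.2359]
t: 7.43
tool_pos: [0.5372, 0.1346, 0.2359]
t: 8.27
tool_pos: [0.5372, 0.1347, 0.2359]
t: 8.85
tool_pos: [0.4483, 0.0934, 0.3021]
tcp_rot: [[0.874, 0.01, 0.486], [-0.011, -0.999, 0.039], [0.486, -0.04, -0.873]]
ft_force: [-0.1, 0.1, -3.2]
width: 0.0335
grip_force: 51.7
t: 9.52
tool_pos: [0.4752, -0.055, 0.2991]
tcp_rot: [[1.0, 0.001, -0.001], [0.001, -1.0, 0.002], [-0.001, -0.002, -1.0]]
ft_force: [-0.6, 1.2, -1.6]
width: 0.0337
grip_force: 51.7
t: 9.93
tool_pos: [0.4742, -0.2053, 0.301]
tcp_rot: [[1.0, 0.004, 0.003], [0.004, -1.0, -0.0], [0.003, 0.0, -1.0]]
ft_force: [0.8, 0.3, -1.1]
width: 0.0342
grip_force: 51.8
t: 10.6
tool_pos: [0.4748, -0.3537, 0.3006]
tcp_rot: [[1.0, 0.002, 0.001], [0.002, -1.0, 0.002], [0.001, -0.002, -1.0]]
ft_force: [-0.1, -0.0, -2.5]
width: 0.0336
grip_force: 51.8
[ 0.47522199 -0.35295518  0.300744  ] [[ 0.99999152  0.00381385  0.00155502]
 [ 0.00381066 -0.99999064  0.00204755]
 [ 0.00156282 -0.00204161 -0.99999669]]
```

```bash
python3 -m creep '{"slide":[[-0.01,-0.027,-0.2],[-0.01,-0.027,-0.4],[-0.01,-0.027,-0.6],[-0.01,-0.027,-0.75],[-0.01,-0.027,-0.8],[-0.01,-0.027,-0.8]],"dr":[[0,0,0],[0,0,0],[0,0,0],[0,0,0],[0,0,0],[0,0,0]]}'
python3 -m creep '{"slide":[[0,0,-0.08],[0,0,-0.16],[0,0,-0.24],[0,0,-0.3],[0,0,-0.34],[0,0,-0.37],[0,0,-0.38],[0,0,-0.38],[0,0,-0.38]],"dr":[[0,0,0],[0,0,0],[0,0,0],[0,0,0],[0,0,0],[0,0,0],[0,0,0],[0,0,0],[0,0,0]]}'
```

```text
t: 11.15
tool_pos: [0.4722, -0.3566, 0.1784]
tcp_rot: [[1.0, 0.003, -0.004], [0.003, -1.0, 0.004], [-0.004, -0.004, -1.0]]
ft_force: [0.4, -0.4, -1.1]
width: 0.0335
grip_force: 51.6
t: 11.9
tool_pos: [0.4731, -0.3602, 0.1241]
tcp_rot: [[1.0, 0.0, 0.001], [0.0, -1.0, -0.001], [0.001, 0.001, -1.0]]
ft_force: [-0.2, -0.2, -2.4]
width: 0.0334
grip_force: 51.8
```

```bash
python3 -m creep '{"slide":[[0,0.01,-0.01],[0,0.01,-0.013],[0,0.01,-0.013]],"dr":[[0,0,0],[0,0,0],[0,0,0]]}'
python3 -m creep '{"slide":[[0,0,0],[0,0,0],[0,0,0],[0,0,0],[0,0,0],[0,0,0],[0,0,0],[0,0,0]],"dr":[[0,0,0],[0,0,0],[0,0,0],[0,0,0],[0,0,0],[0,0,0],[0,0,0],[0,0,0]]}' 1
python3 -m creep '{"slide":[[0,0,0.1],[0,0,0.3],[0,0,0.5],[0,0,0.7],[0,0,0.9],[0,0,1],[0,0,1]],"dr":[[0,0,0],[0,0,0],[0,0,0],[0,0,0],[0,0,0],[0,0,0],[0,0,0]]}'
python3 -c "
from h import *
grab('wrist','w5.png');grab('top','t5.png');a=cv2.imread('pics/w5.png')[40:340,120:520];b=cv2.resize(cv2.imread('pics/t5.png')[90:315,190:490],(400,300))
cv2.imwrite('pics/c5.png',np.hstack([a,b]))"
```

```text
t: 12.15
tool_pos: [0.4732, -0.3585, 0.1222]
tcp_rot: [[1.0, 0.0, 0.001], [0.0, -1.0, -0.001], [0.001, 0.001, -1.0]]
ft_force: [-0.6, 0.2, 0.1]
width: 0.0334
grip_force: 52.1
t: 12.82
tool_pos: [0.4727, -0.3584, 0.1214]
tcp_rot: [[1.0, 0.0, -0.0], [0.0, -1.0, -0.0], [-0.0, 0.0, -1.0]]
ft_force: [-0.4, -0.3, -0.2]
width: 0.0855
grip_force: 0.0
t: 13.4
tool_pos: [0.4748, -0.3598, 0.2766]
tcp_rot: [[1.0, 0.0, 0.008], [0.0, -1.0, -0.006], [0.008, 0.006, -1.0]]
ft_force: [0.8, -0.4, 0.2]
width: 0.0854
grip_force: 0.0
```

View pics/c5.png

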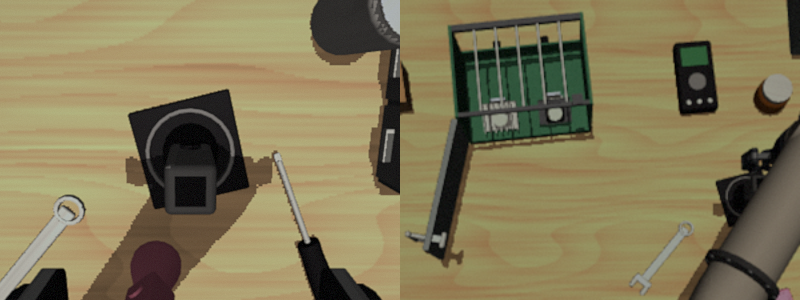

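The thermometer stands centred in its dock. Next I'll compute the door push path.

```bash
python3 -m creep '{"slide":[[0,0.2,0.15],[0,0.4,0.15],[0,0.6,0.15],[0,0.8,0.15],[0,1,0.15],[0,1,0.15]],"dr":[[0,0,0],[0,0,0],[0,0,0],[0,0,0],[0,0,0],[0,0,0]]}' -1 40
for i in 1 2 3; do python3 -m creep '{"slide":[[0,0.2,0],[0,0.4,0],[0,0.6,0],[0,0.8,0],[0,1,0],[0,1,0]],"dr":[[0,0,0],[0,0,0],[0,0,0],[0,0,0],[0,0,0],[0,0,0]]}' |head -2; done
python3 -m creep '{"slide":[[-0.1,0.2,0],[-0.1,0.4,0],[-0.1,0.6,0],[-0.1,0.8,0],[-0.1,0.8,0],[-0.1,0.8,0]],"dr":[[0,0,0],[0,0,0],[0,0,0],[0,0,0],[0,0,0],[0,0,0]]}' |head -2
python3 - <<'E'
from h import *
a=np.radians(4.8);R=np.array([[np.cos(a),-np.sin(a)],[np.sin(a),np.cos(a)]])
H=np.array([.593,.209]);p=observe()['tool_pos'];print(p)
for t in(1.9,1.8,1.6,1.3,1.,.7,.5,.3,.15,.08,0):
    u=np.array([-np.sin(t),-np.cos(t)]);m=np.array([-np.cos(t),np.sin(t)])
    w=H+R@(.15*u+.024*m);print(t,w.round(3),((w-p[:2])/.15).round(2))
E
```

```text
t: 14.0
tool_pos: [0.473, -0.1993, 0.2922]
tcp_rot: [[1.0, 0.012, -0.003], [0.012, -1.0, 0.007], [-0.003, -0.007, -1.0]]
ft_force: [0.1, 0.8, -0.2]
width: 0.0121
grip_force: 0.0
t: 14.5
tool_pos: [0.4717, -0.0498, 0.2923]
t: 15.0
tool_pos: [0.4706, 0.0996, 0.2922]
t: 15.5
tool_pos: [0.4696, 0.2488, 0.2918]
t: 16.0
tool_pos: [0.4563, 0.3626, 0.2916]
[0.45629571 0.36262082 0.29161779]
1.9 [0.453 0.269] [-0.02 -0.63]
1.8 [0.448 0.254] [-0.05 -0.72]
1.6 [0.442 0.225] [-0.1  -0.92]
1.3 [0.444 0.179] [-0.08 -1.22]
1.0 [0.459 0.137] [ 0.02 -1.51]
0.7 [0.487 0.1  ] [ 0.2  -1.75]
0.5 [0.51  0.082] [ 0.36 -1.87]
0.3 [0.537 0.068] [ 0.54 -1.97]
0.15 [0.559 0.061] [ 0.69 -2.01]
0.08 [0.57  0.059] [ 0.76 -2.02]
0 [0.582 0.058] [ 0.84 -2.03]
```

```bash
python3 -m creep '{"slide":[[0,0,-0.2],[0,0,-0.4],[0,0,-0.6],[0,0,-0.8],[0,0,-0.81],[0,0,-0.81]],"dr":[[0,0,0],[0,0,0],[0,0,0],[0,0,0],[0,0,0],[0,0,0]]}' |head -2
python3 -m creep '{"slide":[[0,-0.1,0],[0,-0.25,0],[-0.02,-0.4,0],[-0.03,-0.5,0],[-0.04,-0.6,0],[-0.05,-0.7,0],[-0.08,-0.8,0],[-0.1,-0.9,0],[-0.1,-0.96,0],[-0.1,-1,0]],"dr":[[0,0,0],[0,0,0],[0,0,0],[0,0,0],[0,0,0],[0,0,0],[0,0,0],[0,0,0],[0,0,0],[0,0,0]]}'
python3 -m creep '{"slide":[[0,-0.1,0],[0.02,-0.2,0],[0.05,-0.3,0],[0.08,-0.4,0],[0.12,-0.5,0],[0.18,-0.6,0],[0.25,-0.7,0],[0.32,-0.76,0],[0.39,-0.81,0],[0.46,-0.86,0]],"dr":[[0,0,0],[0,0,0],[0,0,0],[0,0,0],[0,0,0],[0,0,0],[0,0,0],[0,0,0],[0,0,0],[0,0,0]]}'
python3 -m creep '{"slide":[[0.06,-0.04,0],[0.12,-0.07,0],[0.18,-0.1,0],[0.23,-0.12,0],[0.27,-0.14,0],[0.3,-0.15,0],[0.3,-0.15,0]],"dr":[[0,0,0],[0,0,0],[0,0,0],[0,0,0],[0,0,0],[0,0,0],[0,0,0]]}'
python3 -c "
from h import *
grab('top','t6.png');grab('scene','s6.png');a=cv2.resize(cv2.imread('pics/t6.png')[80:230,180:380],(400,300));b=cv2.resize(cv2.imread('pics/s6.png')[225:375,235:435],(400,300))
cv2.imwrite('pics/c6.png',np.hstack([a,b]))"
```

```text
t: 16.5
tool_pos: [0.4574, 0.3583, 0.1703]
t: 17.33
tool_pos: [0.4442, 0.2104, 0.1746]
tcp_rot: [[1.0, -0.002, 0.004], [-0.002, -1.0, 0.0], [0.004, -0.0, -1.0]]
ft_force: [0.5, -0.0, -0.5]
width: 0.0002
grip_force: 0.0
t: 18.17
tool_pos: [0.5129, 0.0827, 0.173]
tcp_rot: [[1.0, 0.001, 0.001], [0.001, -1.0, 0.001], [0.001, -0.001, -1.0]]
ft_force: [-0.1, 0.4, 0.4]
width: -0.0001
grip_force: 0.3
t: 18.75
tool_pos: [0.5577, 0.0595, 0.1723]
tcp_rot: [[1.0, -0.001, 0.0], [-0.001, -1.0, -0.0], [0.0, 0.0, -1.0]]
ft_force: [0.0, 0.2, -0.5]
width: -0.0005
grip_force: 0.0
```

View pics/c6.png

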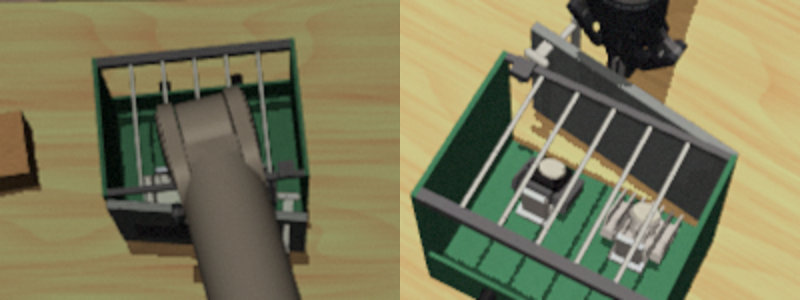

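The door is nearly shut, with the free edge about 40 mm out, and the fingers are on its outer face. Continuing slowly while watching the force.

```bash
python3 -m creep '{"slide":[[0.03,0,0],[0.06,0,0],[0.09,0,0],[0.12,0,0],[0.12,0,0]],"dr":[[0,0,0],[0,0,0],[0,0,0],[0,0,0],[0,0,0]]}'|head -4
python3 -m creep '{"slide":[[0.02,0,0],[0.04,0,0],[0.06,0,0],[0.06,0,0]],"dr":[[0,0,0],[0,0,0],[0,0,0],[0,0,0]]}'|head -4
```

```text
t: 19.27
tool_pos: [0.5754, 0.06, 0.1723]
tcp_rot: [[1.0, 0.0, 0.0], [0.0, -1.0, 0.0], [0.0, -0.0, -1.0]]
ft_force: [0.5, 0.3, 0.9]
t: 19.6
tool_pos: [0.5831, 0.0598, 0.1723]
tcp_rot: [[1.0, 0.0, -0.002], [0.0, -1.0, -0.001], [-0.002, 0.001, -1.0]]
ft_force: [-1.3, 0.1, -0.4]
```

```bash
for i in 1 2 3; do python3 -m creep '{"slide":[[0.01,0,0],[0.02,0,0],[0.02,0,0]],"dr":[[0,0,0],[0,0,0],[0,0,0]]}'|sed -n '2p;4p'; done
```

```text
tool_pos: [0.5856, 0.06, 0.1723]
ft_force: [-4.3, -0.9, 2.9]
tool_pos: [0.5857, 0.06, 0.1723]
ft_force: [-11.4, -2.3, 6.4]
tool_pos: [0.5857, 0.06, 0.1723]
ft_force: [-17.2, -1.9, 10.7]
```

```bash
python3 -m creep '{"slide":[[-0.1,0,0],[-0.3,0,0],[-0.5,0,0],[-0.7,0,0.2],[-0.9,-0.2,0.4],[-1,-0.4,0.6],[-1,-0.6,0.8],[-1,-0.8,0.8],[-1,-1,0.8],[-1,-1,0.8]],"dr":[[0,0,0],[0,0,0],[0,0,0],[0,0,0],[0,0,0],[0,0,0],[0,0,0],[0,0,0],[0,0,0],[0,0,0]]}'
python3 -c "
from h import *
grab('top','t7.png');grab('scene','s7.png');a=cv2.resize(cv2.imread('pics/t7.png')[100:210,200:350],(400,300));b=cv2.resize(cv2.imread('pics/s7.png')[145:385,150:450],(400,300))
cv2.imwrite('pics/c7.png',np.hstack([a,b]))"
```

```text
t: 21.18
tool_pos: [0.4435, -0.0989, 0.294]
tcp_rot: [[1.0, -0.013, 0.005], [-0.013, -1.0, -0.006], [0.005, 0.006, -1.0]]
ft_force: [-0.7, -0.3, -0.1]
width: -0.0003
grip_force: 0.0
```

View pics/c7.png

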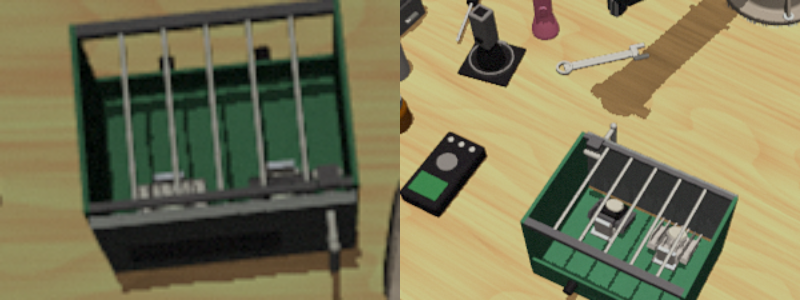

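The door looks flush with the beam: its top strip at (90,215)–(358,190) runs parallel to the beam. The thermometer is upright in its dock at (485,40). I'll check the door angle numerically.

Run:
```python
from h import *
g=cv2.cvtColor(cv2.imread('pics/t7.png'),cv2.COLOR_BGR2GRAY).astype(int)
for c in(240,255,270,285,300,315,320): print(c,list(enumerate(g[165:192,c],165)))
```

```text
240 [(165, np.int64(12)), (166, np.int64(7)), (167, np.int64(9)), (168, np.int64(11)), (169, np.int64(14)), (170, np.int64(16)), (171, np.int64(16)), (172, np.int64(4)), (173, np.int64(29)), (174, np.int64(53)), (175, np.int64(70)), (176, np.int64(53)), (177, np.int64(27)), (178, np.int64(15)), (179, np.int64(77)), (180, np.int64(108)), (181, np.int64(107)), (182, np.int64(107)), (183, np.int64(77)), (184, np.int64(11)), (185, np.int64(24)), (186, np.int64(23)), (187, np.int64(30)), (188, np.int64(19)), (189, np.int64(27)), (190, np.int64(20)), (191, np.int64(25))]
255 [(165, np.int64(71)), (166, np.int64(71)), (167, np.int64(78)), (168, np.int64(98)), (169, np.int64(94)), (170, np.int64(108)), (171, np.int64(127)), (172, np.int64(103)), (173, np.int64(65)), (174, np.int64(70)), (175, np.int64(42)), (176, np.int64(101)), (177, np.int64(124)), (178, np.int64(100)), (179, np.int64(102)), (180, np.int64(108)), (181, np.int64(87)), (182, np.int64(32)), (183, np.int64(22)), (184, np.int64(28)), (185, np.int64(24)), (186, np.int64(24)), (187, np.int64(21)), (188, np.int64(25)), (189, np.in
[... 2228 characters left out ...]
(186, np.int64(23)), (187, np.int64(24)), (188, np.int64(23)), (189, np.int64(27)), (190, np.int64(24)), (191, np.int64(23))]
320 [(165, np.int64(65)), (166, np.int64(69)), (167, np.int64(67)), (168, np.int64(48)), (169, np.int64(32)), (170, np.int64(59)), (171, np.int64(88)), (172, np.int64(101)), (173, np.int64(100)), (174, np.int64(103)), (175, np.int64(75)), (176, np.int64(14)), (177, np.int64(24)), (178, np.int64(22)), (179, np.int64(24)), (180, np.int64(23)), (181, np.int64(23)), (182, np.int64(22)), (183, np.int64(19)), (184, np.int64(25)), (185, np.int64(26)), (186, np.int64(28)), (187, np.int64(24)), (188, np.int64(24)), (189, np.int64(24)), (190, np.int64(19)), (191, np.int64(14))]
```

The door edge and the beam are parallel (slopes −0.101 and −0.103), so the door is seated.

```bash
python3 -c "
from h import *
print(ctrl.job_done())"
```

```text
the job is handed in; nothing more can be done
None
```

I measured the heat sink's disc with the thermometer, holding aim for about 2.5 s, stood it back in its dock and pushed the door shut. The job is handed in; it returned no verdict. The final images show the thermometer upright and the door flush.

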